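# Put the finished fan away in its slanted case

### The job

Put the narrower of the two closed folding fans away in the slanted wooden case. First slide the case's shutter fully open, then pick up the fan, slide it in with its dark, tapered rivet end first and push it fully home, and slide the shutter fully shut across its end. Leave the wider fan and the other things on the table where they are.

Things in the scene. Friction and masses are not known exactly. Their poses are not given: they have to be found in the camera images.
- fan: the narrower closed folding fan (to put away): a rigid stack of wooden slats, 200 mm long, 24 mm wide, 20 mm tall, 50 to 100 g, lying level on a rest. Origin: centre of its underside (z up); x runs along its length from the rivet end to the free end, y across its 24 mm width. Grip it across its width near the free end (x about 50 to 95 mm, clear of the rest's bars)
- rest_a: fixed wooden rest under the narrower fan: two cross bars, 25 mm tall, 14 mm along the fan, 70 mm across it, centred at x = -60 mm and x = +35 mm. Origin on the table, x roughly along the fan towards its free end. The wider fan lies on another such rest
- fan_nose (a point): middle of the fan's rivet end face (x = -100 mm, 10 mm above the underside); a steel rivet shows 28 mm from it, and the last 20 mm are a dark-wood tip narrowing in two steps to 18 x 14 mm
- fan_tail (a point): middle of the fan's square-cut free end face (x = +100 mm, 10 mm above the underside)
- sleeve: the slanted dark-wood case on its fixed stand: a rectangular tube. Origin: centre of its open mouth, 135 mm above the table. x runs along the bore, out of the mouth and up at 30 degrees above level (the fan slides in along -x); y is level, the way the shutter opens; z is square to both, upwards. Bore 27 mm wide (y) by 23 mm tall (z), walls 6 mm; its closed bottom is at x = -192 mm
- case: the stand of the case: a fixed dark-wood base board, 250 x 100 x 12 mm, with short posts up to the sleeve. Origin on the table straight below the mouth; x level, the way the mouth faces; the board reaches from x = -210 to +40 mm
- case_mouth (a point): centre of the case's mouth (the sleeve's origin). The mouth flares over its first 10 mm to 34 x 30 mm. A fan fully home sticks out 8 mm; friction may keep it from sliding down by itself. A brass rail runs in front at sleeve x = 12 to 21, z = -22 to -15, y = -25 to +80 mm, with a stop at y = -20 to -23 mm rising to z = 10 mm
- shutter (a joint): position of the brass shutter that slides level along the sleeve's +y in front of the mouth, m: 0 fully shut (plate centred on the mouth), 0.056 fully open (at its end stop). It stays where it is left; moving it takes about 1 to 2 N. The plate is 5 mm thick (sleeve x = 14 to 19 mm), 34 mm wide in y, from z = -12 to 14 mm
- shutter_tab (a point): middle of the top face of the shutter's wooden tab, which stands on the plate: 12 mm wide along the sliding direction, 14 mm along sleeve x, 26 mm tall (sleeve z = 14 to 40 mm, centre x = 16.5 mm); pinch or push it from above
- wide_fan: the wider closed folding fan, wood, 200 x 40 x 20 mm, on the other rest; a bystander that does not fit the case. Origin: centre of its underside, x along its length towards the free end
- thread: cone of white thread, 100 mm across, 134 mm tall, loose bystander; origin centre of its underside
- flask: steel drinking flask, 68 mm across, 225 mm tall, loose bystander; origin centre of its underside
- tape: roll of clear tape lying flat, 84 mm across, 20 mm tall, loose bystander; origin centre of its underside
- scissors: scissors with red handles lying flat, about 200 mm long, 10 mm tall, loose bystander; origin near the pivot
- sticks: bundle of bamboo sticks in a paper band, 200 x 50 x 24 mm, loose bystander; origin centre of its underside
- jar: small glass jar with a steel lid, 60 mm across, 75 mm tall, loose bystander; origin centre of its underside

How it is judged:
By the outcome, as a careful person would: the job done as asked, in the order asked, and still so for the second after the job is handed in, with the robot touching nothing.
It also fails if it takes over 72 s, if anything falls off the work surface, if the arm or the gripper's body presses on something with over 40 N, if the wrist force passes 120 N, or if a joint passes its speed limit or range.

### The arm

A 6-joint arm with a two-finger parallel gripper is mounted at the origin on the work surface. World frame = base frame: x ahead of the robot, y to its left, z up, the work surface at z = 0. Lengths are in mm, angles in rad, forces in N, time in s.
With the tool pointing down it reaches from about 350 to 875 mm from the base axis. Payload 4.2 kg.
Tool frame: the origin (TCP) lies midway between the tips of the shut fingers; the grasp point (between the pads) lies 19 mm behind it; z points along the fingers, y is the line along which they close (so a half turn about z gives the same grasp; the last joint's range is limited). The gripper opens to 85 mm and grips with 20 to 120 N. Pads are 22 mm wide; open, the fingers measure 114 mm over their backs; the gripper's body (76 mm by 85 mm) begins 54 mm behind the grasp point. The pads swing forward as they close: fully open they stand 13 mm farther back than shut.
Start: joints at [1.59, 0.385, 0.008, 0, -1.194, -0.259], TCP at [148.411, 607.102, 231.312] pointing down, gripper open.
Joint ranges: [-3.14, 3.14], [-1.21, 2.06], [-1.07, 1.41], [-3.16, 2.05], [-2.99, -0.16], [-3.1, 3.1]. Speed limits (rad/s): [2.79, 2.79, 3.14, 3.14, 3.14, 3.14].

### API

Orientations are given as a unit quaternion [x, y, z, w].
In Python, from bench import arm, eyes, nets gives the robot as it stands.
- The arm moves only by the tool apply_moves, never from a script. Its arguments are lists of equal length, an entry for each row: "delta_rot": the turn, a rotation vector about the tool's x, y, z as a fraction of full scale, a list of three; "xyz": the shift along the tool's x, y, z as a fraction of full scale, a list of three; "hand": the gripper command: -1 is fully open, 1 is shut, values between are in proportion. In form: {"delta_rot": [[ax, ay, az], ...], "xyz": [[dx, dy, dz], ...], "hand": [hand, ...]}. A call has 1 to 20 rows; each row shifts and turns the commanded pose from where the row before left it, along the tool's axes as they then stand; what a row does not reach is not made up. Full scale, the value 1, is 0.025 m for a shift and 6 degrees for a turn. A row lasts 1/12 s, in which the tool goes at most 41.7 mm and 7.16 degrees, less where a joint would pass 70% of its speed; a pose out of reach is approached as far as the arm can. A call with a number of a shift or a turn outside -1 to 1 is refused whole. A call with a gripper value outside its range is refused whole. The fingers move at their own pace and stop on an object; the grip force is fixed at half the most. Time passes only in rows, so rows that do not move let the fingers close. It gives the time, the measured TCP pose, the force, the opening and the grip force at its end, in the units of the state.
- arm.read_state(): the state, without advancing time (a new reading comes with each control period).
- eyes.get_image(name): name is "scene" or "top" or "wrist"; returns a dict with "frame" (400x640x3 uint8, red, green, blue), "range_z" (400x640 float32, mm along the optical axis (not along the pixel's ray), 0 where there is no reading), "camera_matrix" (3x3 intrinsics, pixels), "R" (3x3) and "t" (3): a world point X has camera coordinates R X + t; the wrist camera has in their place "hand_eye" (4x4, takes a point from camera to tool coordinates, whose origin is the TCP and whose axes are the flange's). Camera axes: x right, y down, z forward; pixel columns grow to the right and rows downward; lengths in mm; the calibration is good to about 2 mm. A picture is of the moment at which its call begins: read the wrist's pose just before it.
- arm.job_done(): hands the job in; it is judged then, once.
Trained networks look in a picture, given as the dict that the camera call returned (one of the last four; its "shot" number tells which), for a name from the list of things; names that differ only in an ending like _2 or _b are one class to them, and where a whole thing is asked for, a point or a joint stands for the part that bears it (a point fixed in the world has none). Each returns a list of dicts, best first, with "score" (0 to 1); they miss things now and then, are a little off and sometimes report something else, mostly with a low value. They report only what shows in the picture. A call takes as long as a camera call.
- nets.look_for(name, picture): "bbox" ([left, top, right, bottom] in pixels, round what is visible of it).
- nets.masks_of(name, picture): "region" (400x640 bool, what is visible of it) and "bbox" ([left, top, right, bottom] in pixels, round what is visible of it).
The state is a dict: "clock": time; "joints": joint angles; "joint_vel": joint speeds; "joint_efforts": joint torques, N m; "position": TCP position; "ee_rot": TCP orientation; "contact_force": force on the tool from outside, world axes, zero at the start; "wrist_torque": the same for the moment, N m; "gripper_width": finger opening in mm; "grasp_force": force on a finger pad.
Only numpy, scipy, OpenCV 4.12 (cv2) and the standard library are available. Lean on these libraries where they do the work, as an engineer would, in place of code of your own. Each camera call takes 0.05 s, during which the arm holds its last target. There are 200 camera calls.

## Working session

There is one attempt and no reset: what is moved stays moved. The work goes in short steps, Python scripts to look and compute and a tool call to move; the robot and the scene stay as the last step left them, time stands still between calls to the robot, and variables do not carry over. Pictures are saved under pics/ and viewed, at most 10 in all, crops included, and the job is handed in when it is done.

Besides the shell and the picture viewer there is one more tool, called after "Request:" as name(argument=value, ...) on one line, values as JSON. apply_moves: Moves the arm, as the interface text tells. Its arguments: {"type":"object","properties":{"delta_rot":{"type":"array"},"xyz":{"type":"array"},"hand":{"type":"array"}},"required":["delta_rot","xyz","hand"]}

```bash
mkdir -p pics; ls; cat > h.py <<'E'
import numpy as np, cv2
from scipy.spatial.transform import Rotation as Rn
from bench import arm, eyes, nets
def cloud(p, region=None):
    K=np.array(p["camera_matrix"]); z=p["range_z"]
    m=z>0
    if region is not None: m&=region
    v,u=np.nonzero(m); d=z[v,u]
    c=np.stack([(u-K[0,2])/K[0,0]*d,(v-K[1,2])/K[1,1]*d,d],1)
    if "R" in p: return (c-np.array(p["t"]))@np.array(p["R"]), v,u
    H=np.array(p["hand_eye"]); return c@H[:3,:3].T+H[:3,3], v,u
def proj(p,X):
    K=np.array(p["camera_matrix"]); c=np.array(p["R"])@np.array(X)+np.array(p["t"]); return (K@c/c[2])[:2]
E
python3 - <<'E'
from h import *
s=arm.read_state(); print(s)
a={n:eyes.get_image(n) for n in ("scene","top")}
for n,p in a.items():
    cv2.imwrite(f"pics/{n}0.png",p["frame"][:,:,::-1])
    print(n,(-np.array(p["R"]).T@np.array(p["t"])).round(),)
    for k in ("fan","wide_fan","sleeve","shutter","shutter_tab","case","rest_a"):
        for r in nets.masks_of(k,p)[:2]:
            X,_,_=cloud(p,r["region"])
            print(n,k,round(r["score"],2),np.round(r["bbox"]),len(X), np.median(X,0).round() if len(X) else '')
E
```

```text
pics
{'clock': 0.0, 'joints': array([ 1.58958028e+00,  3.85567486e-01,  6.60905699e-03, -4.92639189e-04,
       -1.19400213e+00, -2.58630073e-01]), 'joint_vel': array([ 0.00052385,  0.00103851,  0.00159453,  0.00021385, -0.00098443,
        0.00058219]), 'joint_efforts': array([ 3.44057644e-04, -3.92283154e+01,  1.88396269e+01,  4.18603912e+00,
       -4.68648796e-03,  4.55677224e-06]), 'position': array([148.2971649 , 606.54296123, 230.20937177]), 'ee_rot': array([ 9.92806360e-01, -1.19725971e-01, -7.71269201e-05,  1.10337558e-03]), 'contact_force': array([ 0.01655565, -0.0585047 ,  0.11442593]), 'wrist_torque': array([ 0.00157297, -0.04328395, -0.02000651]), 'grasp_force': 0.0, 'gripper_width': 85.58895307905516}
scene [1366. -558. 1234.]
scene fan 0.65 [388. 168. 430. 205.] 447 [582. 237.  42.]
scene wide_fan 0.62 [366. 142. 418. 177.] 743 [459. 270.  42.]
scene wide_fan 0.3 [407. 215. 445. 261.] 1400 [794. 131.  90.]
scene sleeve 0.72 [266. 166. 327. 239.] 1316 [ 519. -126.  101.]
scene shutter 0.52 [310. 170. 322. 180.] 47 [496. -47. 167.]
scene shutter_tab 0.48 [308. 173. 320. 184.] 72 [494. -42. 158.]
scene case 0.87 [253. 167. 333. 262.] 3071 [ 524. -129.   20.]
scene rest_a 0.5 [388. 175. 422. 207.] 240 [591. 260.  17.]
top [ 293.  -39. 1375.]
top wide_fan 0.87 [202. 220. 260. 230.] 724 [456. 277.  44.]
top wide_fan 0.39 [418. 149. 456. 189.] 811 [ 625. -392.  186.]
top shutter 0.6 [320. 207. 332. 217.] 82 [492. -37. 154.]
top shutter_tab 0.67 [320. 206. 326. 218.] 72 [492. -36. 152.]
top case 0.82 [314. 197. 388. 233.] 2032 [ 497. -124.   19.]
top rest_a 0.57 [201. 218. 259. 230.] 725 [456. 276.  44.]
```

```bash
python3 - <<'E'
import cv2,numpy as np
a=cv2.imread("pics/scene0.png")[110:290,220:480]; b=cv2.imread("pics/top0.png")[100:280,170:430]
cv2.imwrite("pics/c0.png",np.vstack([cv2.resize(a,(0,0),fx=0,fy=0,dsize=(780,540))[::1]])); cv2.imwrite("pics/c1.png",cv2.resize(b,(780,540),interpolation=cv2.INTER_CUBIC))
E
```

```text
Traceback (most recent call last):
cv2.error: OpenCV(4.12.0) :-1: error: (-5:Bad argument) in function 'resize'
> Overload resolution failed:
>  - argument for resize() given by name ('dsize') and position (2)
>  - argument for resize() given by name ('dsize') and position (2)
```

```bash
python3 - <<'E'
import cv2,numpy as np
a=cv2.imread("pics/scene0.png")[110:290,220:480]; b=cv2.imread("pics/top0.png")[100:280,170:430]
for n,i in (("c0",a),("c1",b)): cv2.imwrite(f"pics/{n}.png",cv2.resize(i,(780,540),interpolation=cv2.INTER_CUBIC))
E
```

```text
(no output)
```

View pics/c0.png

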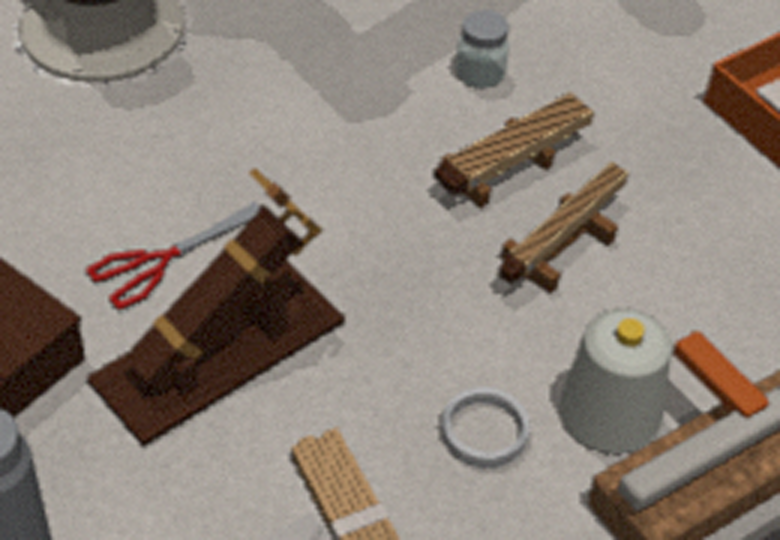

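View pics/c1.png

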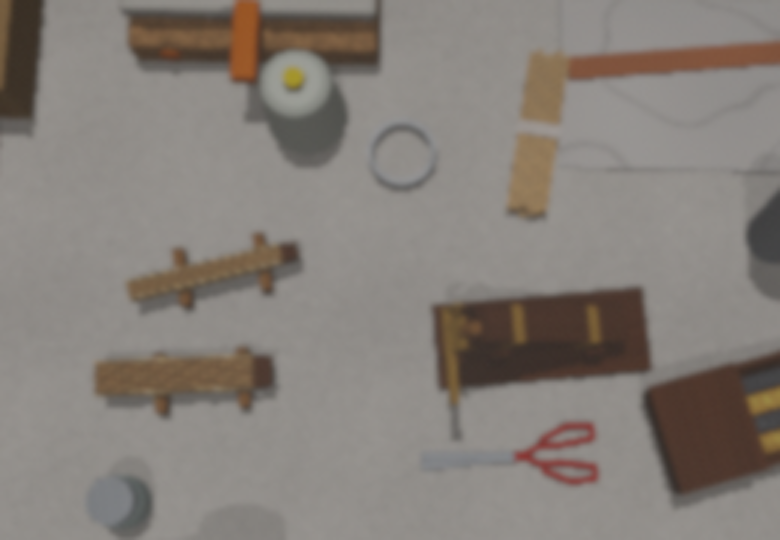

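```bash
cat >> h.py <<'E'
def frame(yaw,pitch=0):
    """tool pose: tool x horizontal heading = yaw, pitched down by pitch; tool z down"""
    c,s=np.cos(yaw),np.sin(yaw)
    x=np.array([c*np.cos(pitch),s*np.cos(pitch),-np.sin(pitch)]); y=np.array([s,-c,0]); return np.stack([x,y,np.cross(x,y)],1)
def plan(p0,R0,p1,R1):
    """first turn+shift rows: constant world step; print rows in tool axes"""
    rv=Rn.from_matrix(R0.T@R1).as_rotvec(); d=np.array(p1)-p0
    n=int(np.ceil(max(np.linalg.norm(d)/24.9,np.degrees(np.linalg.norm(rv))/5.9,1)))
    R=R0.copy(); X=[]
    for i in range(n):
        X.append((R.T@d/n/25).round(2).tolist()); R=R@Rn.from_rotvec(rv/n).as_matrix()
    print(n,"rows; rot each",(np.degrees(rv)/n/6).round(3).tolist(),"\nxyz",X)
    return n
def now():
    s=arm.read_state(); return s, np.array(s["position"]), Rn.from_quat(s["ee_rot"]).as_matrix()
E
python3 - <<'E'
from h import *
s,p,R=now(); print(R.round(3))
w=eyes.get_image("wrist"); print(np.array(w["hand_eye"]).round(3),w["camera_matrix"])
for n in ("scene","top"):
    q=eyes.get_image(n)
    X,v,u=cloud(q)
    # fan cloud
    m=(X[:,2]>35)&(X[:,2]<60)&(abs(X[:,0]-580)<90)&(abs(X[:,1]-240)<130)&(X[:,0]>505)
    F=X[m]; c=F[:,:2].mean(0); U=np.linalg.svd(F[:,:2]-c,full_matrices=False)[2][0]; t=(F[:,:2]-c)@U
    print(n,"fan",len(F),c,U,t.min(),t.max(),F[:,2].mean())
    # case board
    m=(X[:,2]>7)&(X[:,2]<17)&(abs(X[:,0]-510)<90)&(X[:,1]<20)&(X[:,1]>-260)
    r=cv2.minAreaRect(X[m][:,:2].astype(np.float32)); print("board",r,m.sum())
    for k in("shutter_tab",): 
        for r in nets.masks_of(k,q)[:1]:
            T,_,_=cloud(q,r["region"]); print(T[np.argsort(-T[:,2])][:12].round())
s,p,R=now(); plan(p,R,[575,225,300],frame(-1.35))
E
```

```text
[[ 0.971 -0.237  0.   ]
 [-0.237 -0.971  0.   ]
 [-0.    -0.    -1.   ]]
[[-1.00000e-03 -9.49000e-01 -3.16000e-01  8.14190e+01]
 [ 1.00000e+00 -1.00000e-03  0.00000e+00  1.70000e-01]
 [-0.00000e+00 -3.16000e-01  9.49000e-01 -1.43642e+02]
 [ 0.00000e+00  0.00000e+00  0.00000e+00  1.00000e+00]] [[343.57568638   0.         319.85451208]
 [  0.         343.57568638 203.40992975]
 [  0.           0.           1.        ]]
scene fan 413 [578.33360875 244.53266023] [-0.26624317  0.9639059 ] -98.08251963973052 104.1131592420997 42.91664760835311
board ((515.5623168945312, -130.66746520996094), (260.0057373046875, 133.9680633544922), 88.5938949584961) 1374
[[495. -57. 181.]
 [499. -49. 181.]
 [497. -51. 180.]
 [492. -51. 179.]
 [492. -49. 179.]
 [498. -52. 178.]
 [486. -55. 177.]
 [495. -56. 177.]
 [492. -52. 176.]
 [488. -56. 175.]
 [494. -53. 175.]
 [490. -60. 175.]]
top fan 429 [576.65916796 251.98294677] [ 0.26124739 -0.96527188] -96.69191333588714 101.71819077567173 43.67185610480014
board ((511.3468933105469, -119.84800720214844), (275.650146484375, 174.90025329589844), 89.25482177734375) 995
[[498. -49. 182.]
 [489. -46. 182.]
 [489. -52. 181.]
 [495. -46. 181.]
 [492. -46. 181.]
 [495. -49. 179.]
 [499. -46. 178.]
 [489. -49. 177.]
 [492. -49. 177.]
 [493. -52. 177.]
 [493. -55. 174.]
 [487. -46. 173.]]
24 rows; rot each [0.0, -0.0, 0.442] 
xyz [[0.84, 0.45, -0.11], [0.86, 0.41, -0.11], [0.88, 0.37, -0.11], [0.9, 0.33, -0.11], [0.91, 0.29, -0.11], [0.92, 0.24, -0.11], [0.93, 0.2, -0.11], [0.94, 0.16, -0.11], [0.95, 0.11, -0.11], [0.95, 0.07, -0.11], [0.95, 0.03, -0.11], [0.95, -0.02, -0.11], [0.95, -0.06, -0.11], [0.95, -0.11, -0.11], [0.94, -0.15, -0.11], [0.93, -0.19, -0.11], [0.92, -0.24, -0.11], [0.91, -0.28, -0.11], [0.9, -0.32, -0.11], [0.88, -0.36, -0.11], [0.87, -0.4, -0.11], [0.85, -0.44, -0.11], [0.82, -0.48, -0.11], [0.8, -0.52, -0.11]]
```

Request:
apply_moves(delta_rot=[[0,0,0.5],[0,0,0.5],[0,0,0.5],[0,0,0.5],[0,0,0.5],[0,0,0.5],[0,0,0.5],[0,0,0.5],[0,0,0.5],[0,0,0.5],[0,0,0.5],[0,0,0.5],[0,0,0.5],[0,0,0.5],[0,0,0.5],[0,0,0.5],[0,0,0.5],[0,0,0.5],[0,0,0.5],[0,0,0.5]], xyz=[[0.84,0.45,0.02],[0.86,0.4,0.02],[0.88,0.36,0.02],[0.9,0.3,0.02],[0.92,0.26,0.02],[0.93,0.2,0.02],[0.94,0.16,0.02],[0.95,0.1,0.02],[0.95,0.05,0.02],[0.95,0,0.02],[0.95,-0.05,0.02],[0.95,-0.1,0.02],[0.94,-0.15,0.02],[0.93,-0.2,0.02],[0.92,-0.25,0.02],[0.91,-0.3,0.02],[0.9,-0.34,0.02],[0.88,-0.38,0.02],[0.86,-0.42,0.02],[0.84,-0.47,0.02]], hand=[-1,-1,-1,-1,-1,-1,-1,-1,-1,-1,-1,-1,-1,-1,-1,-1,-1,-1,-1,-1])

```text
clock: 2.72
position: [508.6, 292.6, 221.4]
ee_rot: [0.799, -0.601, 0.0, -0.0]
contact_force: [0.2, 0.3, 0.4]
gripper_width: 85.5
grasp_force: 0.0
```

```bash
python3 - <<'E'
from h import *
s,p,R=now(); print(s["clock"],p.round(1),R.round(3).tolist(),s["joints"].round(2)); plan(p,R,[575,230,220],frame(-1.30))
plan(np.array([575,230,220]),frame(-1.30),[495,-10,260],frame(-1.57))
E
```

```text
2.7167 [508.6 292.6 221.4] [[0.278, -0.961, 0.0], [-0.961, -0.278, 0.0], [-0.0, -0.0, -1.0]] [ 0.8   0.33 -0.1  -0.   -1.14 -0.52]
4 rows; rot each [-0.001, 0.0, 0.025] 
xyz [[0.79, -0.46, 0.01], [0.78, -0.47, 0.01], [0.78, -0.47, 0.01], [0.78, -0.47, 0.01]]
11 rows; rot each [0.0, 0.0, 0.234] 
xyz [[0.76, 0.51, -0.15], [0.78, 0.49, -0.15], [0.79, 0.48, -0.15], [0.8, 0.46, -0.15], [0.81, 0.44, -0.15], [0.82, 0.42, -0.15], [0.83, 0.4, -0.15], [0.84, 0.38, -0.15], [0.85, 0.36, -0.15], [0.86, 0.33, -0.15], [0.87, 0.31, -0.15]]
```

Request:
apply_moves(delta_rot=[[0,0,0],[0,0,0],[0,0,0],[0,0,0],[0,0,0],[0,0,0]], xyz=[[0.8,-0.46,0],[0.8,-0.46,0],[0.8,-0.46,0],[0.7,-0.46,0],[0,0,0],[0,0,0]], hand=[-1,-1,-1,-1,-1,-1])

```text
clock: 3.22
position: [574.1, 231.1, 220.9]
ee_rot: [0.799, -0.601, -0.0, 0.0]
contact_force: [-0.1, -0.0, -0.2]
gripper_width: 85.4
grasp_force: 0.0
```

```bash
python3 - <<'E'
from h import *
s,p,R=now(); w=eyes.get_image("wrist"); print(p.round(1))
C,v,u=cloud(w); X=C@R.T+p
cv2.imwrite("pics/w1.png",w["frame"][:,:,::-1])
m=(X[:,2]>39)&(X[:,2]<56)&(abs(X[:,0]-578)<60)&(abs(X[:,1]-245)<125)
import cv2
F=X[m]; print(len(F)); lab=None
r=cv2.minAreaRect(F[:,:2].astype(np.float32)); print(r,np.median(F[:,2]))
for rr in nets.masks_of("fan",w)[:2]:
    T,_,_=cloud(w,rr["region"]); T=T@R.T+p; T=T[T[:,2]>40]; print(rr["score"],rr["bbox"],cv2.minAreaRect(T[:,:2].astype(np.float32)), np.median(T[:,2]))
E
```

```text
[574.1 231.1 220.9]
4741
((577.9050903320312, 251.5361785888672), (24.971622467041016, 200.24940490722656), 15.481768608093262) 44.92787798309297
0.82 [298.2, 86.3, 323.0, 284.2] ((577.9852294921875, 251.60989379882812), (24.113445281982422, 200.1319580078125), 15.10800552368164) 44.9405862887356
```

View pics/w1.png

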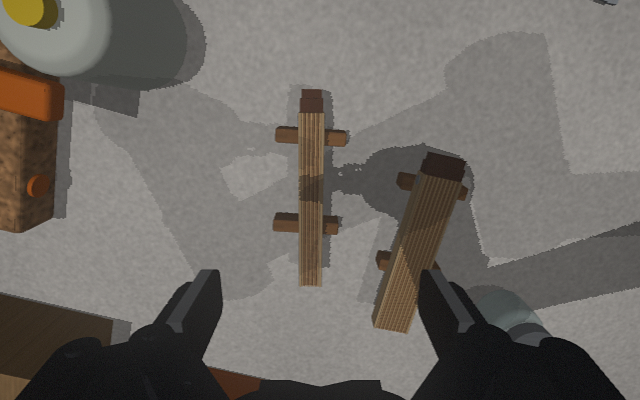

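Request:
apply_moves(delta_rot=[[0,0,0.2],[0,0,0.2],[0,0,0.2],[0,0,0.2],[0,0,0.2],[0,0,0.2],[0,0,0.2],[0,0,0.2],[0,0,0.2],[0,0,0.2],[0,0,0.2],[0,0,0.2],[0,0,0.2],[0,0,0],[0,0,0]], xyz=[[0.8,0.47,-0.15],[0.81,0.45,-0.15],[0.82,0.43,-0.15],[0.83,0.42,-0.15],[0.84,0.4,-0.15],[0.85,0.38,-0.15],[0.85,0.36,-0.15],[0.86,0.34,-0.15],[0.87,0.32,-0.15],[0.87,0.3,-0.15],[0.88,0.28,-0.15],[0.88,0.27,-0.15],[0.89,0.25,-0.15],[0,0,0],[0,0,0]], hand=[-0.1,-0.1,-0.1,-0.1,-0.1,-0.1,-0.1,-0.1,-0.1,-0.1,-0.1,-0.1,-0.1,-0.1,-0.1])

```text
clock: 4.57
position: [501.3, -60.1, 270.6]
ee_rot: [0.711, -0.703, 0.0, -0.001]
contact_force: [-0.2, 0.7, -1.0]
gripper_width: 47.2
grasp_force: 0.0
```

```bash
python3 - <<'E'
from h import *
s,p,R=now(); w=eyes.get_image("wrist"); print(p.round(1),s["joints"].round(2),s["gripper_width"])
cv2.imwrite("pics/w2.png",w["frame"][:,:,::-1])
C,v,u=cloud(w); X=C@R.T+p
np.savez("w2.npz",X=X,v=v,u=u,f=w["frame"])
for k in ("sleeve","shutter","shutter_tab","case"):
  for rr in nets.masks_of(k,w)[:1]:
    T,_,_=cloud(w,rr["region"]); T=T@R.T+p; print(k,rr["score"],np.round(rr["bbox"]),np.median(T,0).round(1))
    if k=="shutter_tab":
        t=T[T[:,2]>T[:,2].max()-12]; print(t.min(0),t.max(0),t.mean(0))
b=X[(X[:,2]>8)&(X[:,2]<16)&(abs(X[:,0]-512)<75)&(X[:,1]<10)]
print("board",cv2.minAreaRect(b[:,:2].astype(np.float32)),np.median(b[:,2]))
E
```

```text
[501.3 -60.1 270.6] [ 0.2   0.15 -0.22 -0.   -1.2  -0.19] 47.170433487186536
sleeve 0.65 [277.   0. 412. 236.] [ 508.7 -109.2  117.8]
shutter 0.64 [309. 209. 355. 233.] [493.3 -41.8 170. ]
shutter_tab 0.61 [312. 211. 354. 233.] [492.5 -43.5 174.7]
[486.98562783 -58.05769492 170.91704205] [499.10418586 -39.1625342  182.6654322 ] [493.23352968 -50.9861292  178.58275158]
case 0.85 [252.   1. 415. 236.] [ 506.8 -122.8   77.8]
board ((510.3077087402344, -119.34871673583984), (100.17473602294922, 227.77862548828125), 6.0547404289245605) 13.005147362297436
```

View pics/w2.png

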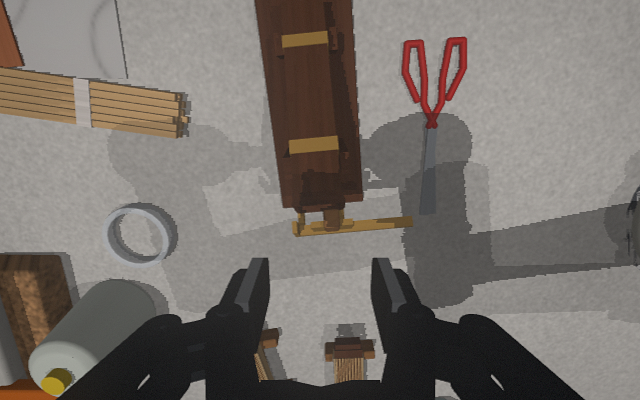

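```bash
cat >> h.py <<'E'
class S: pass
def sleeve(O=(502.5,-45.9,135),a=np.radians(6.05)):
    hx=np.array([-np.sin(a),np.cos(a),0]); sx=hx*np.cos(np.pi/6)+np.array([0,0,.5]); sy=np.cross([0,0,1],hx); sz=np.cross(sx,sy)
    return np.array(O,float),np.stack([sx,sy,sz],1)
E
python3 - <<'E'
from h import *
d=np.load("w2.npz"); X=d["X"]; f=d["f"][d["v"],d["u"]].astype(int)
O,B=sleeve(); Y=(X-O)@B
t=Y[(Y[:,0]>-185)&(Y[:,0]<-5)&(abs(Y[:,1])<30)&(abs(Y[:,2]-17.5)<6)]
A=np.c_[t[:,0],t[:,1],np.ones(len(t))]; print("top plane z=ax+by+c",np.linalg.lstsq(A,t[:,2],rcond=None)[0])
for a,b in((-170,-150),(-120,-100),(-60,-45),(-25,-10)):
    q=t[(t[:,0]>a)&(t[:,0]<b)]; print(a,np.percentile(q[:,1],[1,99]).round(1),q[:,1].mean().round(1),np.median(q[:,2]).round(1))
print("sleeve end x",np.percentile(t[:,0],99.5))
q=Y[(Y[:,2]>22)&(Y[:,2]<50)&(abs(Y[:,0]-16)<25)&(Y[:,1]>-40)&(Y[:,1]<80)]
print("tab",len(q),np.percentile(q,[2,50,98],axis=0).round(1))
g=Y[(Y[:,2]>35)&(Y[:,2]<46)&(abs(Y[:,0]-16)<20)]; print("tabtop",np.percentile(g,[2,50,98],axis=0).round(1))
q=Y[(Y[:,2]>-26)&(Y[:,2]<-10)&(abs(Y[:,0]-16)<12)&(Y[:,1]>-40)&(Y[:,1]<95)]
print("rail",len(q),np.percentile(q,[2,50,98],axis=0).round(1))
for c in(50,70): 
    k=q[abs(q[:,1]-c)<8]; print(c,np.percentile(k[:,[0,2]],[5,50,95],axis=0).round(1).tolist())
E
```

```text
top plane z=ax+by+c [-7.60659199e-04 -1.33112716e-04  1.83561203e+01]
-170 [-19.4  19.4] 0.2 18.6
-120 [-19.1  19.2] 0.1 18.3
-60 [-19.8  20. ] 0.2 19.0
-25 [-19.   19.3] 0.2 18.3
sleeve end x -5.659615458112099
tab 340 [[10.9  4.1 24.5]
 [18.6  9.7 40.4]
 [24.3 15.3 41.9]]
tabtop [[10.9  4.1 37.7]
 [17.9  9.7 40.4]
 [24.2 15.3 42.1]]
rail 1022 [[  5.7 -19.4 -19.6]
 [ 18.   39.8 -14.5]
 [ 21.8  79.  -12.8]]
50 [[13.2, -16.4], [17.5, -14.4], [21.7, -13.1]]
70 [[13.3, -16.3], [17.5, -14.4], [21.7, -13.2]]
```

```bash
cat >> h.py <<'E'
O,B=sleeve((502.4,-45.5,135)); RT=B@np.diag([-1,1,-1])
def W(x,y,z): return O+B@np.array([x,y,z],float)
def srep():
    s,p,R=now(); print("clock",round(s["clock"],2),"sleeve TCP",((p-O)@B).round(1),"rot err deg",np.degrees(Rn.from_matrix(R.T@RT).as_rotvec()).round(2),"F(sleeve)",(np.array(s["contact_force"])@B).round(1),"w",round(s["gripper_width"],1),"g",round(s["grasp_force"],1),"q",s["joints"].round(2))
E
python3 - <<'E'
from h import *
s,p,R=now(); srep(); plan(p,R,W(16.5,9.7,60),RT)
E
```

```text
clock 4.82 sleeve TCP [ 55.7   2.1 123.6] rot err deg [ -1.37 -29.98  -5.18] F(sleeve) [ 0.2 -0.6  0. ] w 46.8 g 0.0 q [ 0.2   0.15 -0.21 -0.   -1.2  -0.19]
6 rows; rot each [-0.038, -0.833, -0.144] 
xyz [[0.02, 0.05, 0.5], [0.06, 0.05, 0.49], [0.1, 0.05, 0.49], [0.14, 0.05, 0.48], [0.19, 0.05, 0.46], [0.22, 0.05, 0.44]]
```

Request:
apply_moves(delta_rot=[[-0.04,-0.83,-0.14],[-0.04,-0.83,-0.14],[-0.04,-0.83,-0.14],[-0.04,-0.83,-0.14],[-0.04,-0.83,-0.14],[-0.04,-0.83,-0.14],[0,0,0],[0,0,0]], xyz=[[0.02,0.05,0.5],[0.06,0.05,0.49],[0.1,0.05,0.49],[0.14,0.05,0.48],[0.19,0.05,0.46],[0.22,0.05,0.44],[0,0,0],[0,0,0]], hand=[-0.1,-0.1,-0.1,-0.1,-0.1,-0.1,-0.1,-0.1])

```text
clock: 5.48
position: [494.0, -63.7, 194.2]
ee_rot: [0.716, -0.649, -0.193, -0.171]
contact_force: [-0.5, -0.7, -0.9]
gripper_width: 47.0
grasp_force: 0.0
```

```bash
python3 - <<'E'
from h import *
srep(); s,p,R=now(); w=eyes.get_image("wrist")
cv2.imwrite("pics/w3.png",w["frame"][:,:,::-1])
C,v,u=cloud(w); Y=((C@R.T+p)-O)@B
g=Y[(Y[:,2]>35)&(Y[:,2]<46)&(abs(Y[:,0]-16)<20)&(abs(Y[:,1]-10)<12)]; print("tabtop",np.percentile(g,[2,50,98],axis=0).round(1) if len(g) else 0)
t=Y[(Y[:,0]>-185)&(Y[:,0]<-20)&(abs(Y[:,1])<30)&(abs(Y[:,2]-17.5)<6)]; print(len(t),np.percentile(t[:,1],[1,99]),np.median(t[:,2]))
plan(p,R,W(16.5,9.7,22),RT)
E
```

```text
clock 5.48 sleeve TCP [14.7 10.3 59.9] rot err deg [ 0.09 -0.14 -0.41] F(sleeve) [-1.   0.5 -0.5] w 47.0 g 0.0 q [-0.14  0.33 -0.09 -0.52 -1.33  0.41]
tabtop [[ 9.6  4.1 35.7]
 [15.1  9.6 40.6]
 [22.9 15.2 42. ]]
13634 [-19.04545069  19.47977799] 18.531621454723414
2 rows; rot each [0.008, -0.011, -0.034] 
xyz [[-0.04, -0.01, 0.76], [-0.04, -0.01, 0.76]]
```

Request:
apply_moves(delta_rot=[[0,0,-0.07],[0,0,0],[0,0,0],[0,0,0],[0,0,0],[0,0,0],[0,0,0],[0,0,0]], xyz=[[-0.06,-0.02,0.5],[0,0,0.5],[0,0,0.5],[0,0,0],[0,0,0],[0,0,0],[0,0,0],[0,0,0]], hand=[-0.1,-0.1,-0.1,0.5,1,1,1,1])

```text
clock: 6.2
position: [493.0, -42.8, 165.4]
ee_rot: [0.72, -0.645, -0.191, -0.174]
contact_force: [-0.7, 1.9, 5.0]
gripper_width: 10.0
grasp_force: 59.7
```

```bash
python3 -c "
from h import *
srep()"
```

```text
clock 6.2 sleeve TCP [18.3  9.  24.5] rot err deg [-0.13 -0.1   0.3 ] F(sleeve) [4.2 0.5 3.3] w 10.0 g 59.7 q [-0.1   0.34 -0.14 -0.54 -1.25  0.43]
```

Request:
apply_moves(delta_rot=[[0,0,0],[0,0,0],[0,0,0],[0,0,0],[0,0,0],[0,0,0],[0,0,0],[0,0,0],[0,0,0],[0,0,0],[0,0,0],[0,0,0]], xyz=[[0,0.2,0],[0,0.2,0],[0,0.2,0],[0,0.2,0],[0,0.2,0],[0,0.2,0],[0,0.2,0],[0,0.2,0],[0,0.2,0],[0,0.08,0],[0,0,0],[0,0,0]], hand=[1,1,1,1,1,1,1,1,1,1,1,1])

```text
clock: 7.2
position: [446.2, -47.9, 165.3]
ee_rot: [0.72, -0.645, -0.191, -0.174]
contact_force: [-1.2, 2.1, 6.9]
gripper_width: 10.1
grasp_force: 59.8
```

```bash
python3 -c "
from h import *
srep()"
```

```text
clock 7.2 sleeve TCP [18.2 56.1 24.5] rot err deg [-0.15 -0.06  0.27] F(sleeve) [5.3 1.  4.9] w 10.1 g 59.8 q [-0.12  0.28 -0.24 -0.54 -1.23  0.46]
```

Request:
apply_moves(delta_rot=[[0,0,0],[0,0,0],[0,0,0],[0,0,0]], xyz=[[0,0.06,0],[0,0.06,0],[0,0,0],[0,0,0]], hand=[1,1,1,1])

```text
clock: 7.53
position: [445.8, -47.9, 165.3]
ee_rot: [0.719, -0.645, -0.189, -0.176]
contact_force: [5.1, 3.5, 3.3]
gripper_width: 10.1
grasp_force: 59.4
```

```bash
python3 -c "
from h import *
srep()"
```

```text
clock 7.53 sleeve TCP [18.2 56.5 24.5] rot err deg [-0.47 -0.11  0.31] F(sleeve) [ 4.2 -5.4  1.4] w 10.1 g 59.4 q [-0.13  0.28 -0.24 -0.54 -1.23  0.47]
```

```bash
python3 - <<'E'
from h import *
s,p,R=now(); p=p-R[:,2]*50
plan(p,R,[555.5,333.6,100],frame(-1.304))
E
```

```text
18 rows; rot each [-0.027, 0.276, -0.082] 
xyz [[-0.63, -0.33, 0.65], [-0.65, -0.34, 0.63], [-0.66, -0.35, 0.61], [-0.68, -0.35, 0.59], [-0.69, -0.36, 0.57], [-0.71, -0.37, 0.55], [-0.72, -0.38, 0.52], [-0.73, -0.38, 0.5], [-0.74, -0.39, 0.48], [-0.75, -0.4, 0.46], [-0.76, -0.41, 0.43], [-0.77, -0.41, 0.41], [-0.78, -0.42, 0.39], [-0.78, -0.43, 0.36], [-0.79, -0.44, 0.34], [-0.8, -0.45, 0.31], [-0.8, -0.45, 0.29], [-0.8, -0.46, 0.27]]
```

Request:
apply_moves(delta_rot=[[0,0,0],[0,0,0],[0,0,0],[0,0,0],[0,0,0]], xyz=[[0,-0.1,0],[0,0,0],[0,0,0],[0,0,-1],[0,0,-1]], hand=[0.3,0.3,0.3,0.3,0.3])

```text
clock: 7.95
position: [446.4, -73.2, 206.4]
ee_rot: [0.719, -0.645, -0.193, -0.172]
contact_force: [0.7, -0.8, -0.3]
gripper_width: 29.6
grasp_force: 0.0
```

Request:
apply_moves(delta_rot=[[-0.03,0.28,-0.08],[-0.03,0.28,-0.08],[-0.03,0.28,-0.08],[-0.03,0.28,-0.08],[-0.03,0.28,-0.08],[-0.03,0.28,-0.08],[-0.03,0.28,-0.08],[-0.03,0.28,-0.08],[-0.03,0.28,-0.08],[-0.03,0.28,-0.08],[-0.03,0.28,-0.08],[-0.03,0.28,-0.08],[-0.03,0.28,-0.08],[-0.03,0.28,-0.08],[-0.03,0.28,-0.08],[-0.03,0.28,-0.08],[-0.03,0.28,-0.08],[-0.03,0.28,-0.08],[0,0,0],[0,0,0]], xyz=[[-0.63,-0.33,0.65],[-0.65,-0.34,0.63],[-0.66,-0.35,0.61],[-0.68,-0.35,0.59],[-0.69,-0.36,0.57],[-0.71,-0.37,0.55],[-0.72,-0.38,0.52],[-0.73,-0.38,0.5],[-0.74,-0.39,0.48],[-0.75,-0.4,0.46],[-0.76,-0.41,0.43],[-0.77,-0.41,0.41],[-0.78,-0.42,0.39],[-0.78,-0.43,0.36],[-0.79,-0.44,0.34],[-0.8,-0.45,0.31],[-0.8,-0.45,0.29],[-0.8,-0.46,0.27],[0,0,0],[0,0,0]], hand=[-0.1,-0.1,-0.1,-0.1,-0.1,-0.1,-0.1,-0.1,-0.1,-0.1,-0.1,-0.1,-0.1,-0.1,-0.1,-0.1,-0.1,-0.1,-0.1,-0.1])

```text
clock: 9.62
position: [553.0, 333.6, 93.4]
ee_rot: [0.795, -0.606, -0.002, 0.009]
contact_force: [-0.2, -0.5, 0.6]
gripper_width: 46.8
grasp_force: 0.0
```

```bash
python3 - <<'E'
from h import *
s,p,R=now(); print(s["clock"],p.round(1)); w=eyes.get_image("wrist")
for rr in nets.masks_of("fan",w)[:1]:
    T,_,_=cloud(w,rr["region"]); T=T@R.T+p; T=T[T[:,2]>40]; print(rr["score"],rr["bbox"],cv2.minAreaRect(T[:,:2].astype(np.float32)), np.median(T[:,2]))
t=np.array([555.5,333.6,18]); Rf=frame(-1.304)
print(np.degrees(Rn.from_matrix(R.T@Rf).as_rotvec()).round(2), "tool shift",(R.T@(t-p)).round(1))
E
```

```text
9.6167 [553.  333.6  93.4]
0.94 [287.9, 0.0, 337.1, 250.6] ((569.747314453125, 281.0445556640625), (24.05693817138672, 138.36077880859375), 15.17296314239502) 45.23809314005893
[ 0.94 -0.43  0.1 ] tool shift [ 0.1 -3.6 75.4]
```

Request:
apply_moves(delta_rot=[[0.16,-0.07,0.02],[0,0,0],[0,0,0],[0,0,0],[0,0,0],[0,0,0],[0,0,0],[0,0,0],[0,0,0],[0,0,0]], xyz=[[0,-0.14,0.8],[0,0,0.8],[0,0,0.8],[0,0,0.6],[0,0,0],[0,0,0],[0,0,0],[0,0,0],[0,0,0],[0,0,0]], hand=[-0.1,-0.1,-0.1,-0.1,-0.1,0.3,1,1,1,1])

```text
clock: 10.55
position: [557.8, 334.1, 21.6]
ee_rot: [0.794, -0.607, 0.001, -0.003]
contact_force: [-0.4, -1.1, 3.8]
gripper_width: 23.5
grasp_force: 60.5
```

```bash
python3 - <<'E'
from h import *
s,p,R=now(); print(s["clock"],p.round(1),s["gripper_width"],s["grasp_force"],s["contact_force"]); w=eyes.get_image("wrist")
for rr in nets.masks_of("fan",w)[:1]:
    T,_,_=cloud(w,rr["region"]); Z=T@R.T+p; T=T[Z[:,2]>40]; print(rr["score"],rr["bbox"],cv2.minAreaRect(T[:,:2].astype(np.float32)), np.percentile(T,[1,50,99],axis=0))
E
```

```text
10.55 [557.8 334.1  21.6] 23.455504137665187 60.488247871398926 [-0.4031251  -1.06519714  3.80384951]
0.83 [283.2, 0.0, 360.6, 332.1] ((46.145301818847656, 0.48686981201171875), (124.03243255615234, 24.220504760742188), 0.6535285711288452) [[-12.64035635 -11.11055455 -25.74519105]
 [ 60.9801773    0.53507432 -23.78591388]
 [106.84962667  12.38477644 -20.82029993]]
```

```bash
cat >> h.py <<'E'
def fanmeas(tag):
    s,p,R=now(); w=eyes.get_image("wrist")
    r=nets.masks_of("fan",w)[0]; m=cv2.erode(r["region"].astype(np.uint8),np.ones((3,3)))>0
    T,_,_=cloud(w,m); T=T[(T[:,0]>20)&(abs(T[:,1])<14)&(abs(T[:,2]+24)<14)]
    for _ in range(3):
        a=np.polyfit(T[:,0],T[:,2],1); e=T[:,2]-np.polyval(a,T[:,0]); T=T[abs(e)<2]
    b=np.polyfit(T[:,0],T[:,1],1)
    print(tag,len(T),"pitch slope deg",np.degrees(a[0]).round(2),"top z at x=0",a[1].round(2),"yaw deg",np.degrees(b[0]).round(2),"y0",b[1].round(2)); return s,p,R
E
python3 - <<'E'
from h import *
s,p,R=fanmeas("before"); np.savez("grasp.npz",p=p,R=R)
fx=np.array([-.262,.965,0]); print("fan axes in tool x:",(R.T@-fx).round(4),"z",(R.T@[0,0,-1]).round(4))
E
```

```text
before 16227 pitch slope deg -0.42 top z at x=0 -23.46 yaw deg 0.7 y0 -0.09
fan axes in tool x: [ 9.999e-01  1.000e-04 -1.600e-03] z [0.0016 0.0049 1.    ]
```

Request:
apply_moves(delta_rot=[[0,0,0],[0,0,0],[0,0,0],[0,0,0],[0,0,0],[0,0,0],[0,0,0]], xyz=[[0,0,-0.4],[0,0,-0.8],[0,0,-1],[0,0,-1],[0,0,-1],[0,0,0],[0,0,0]], hand=[1,1,1,1,1,1,1])

```text
clock: 11.33
position: [557.0, 334.6, 126.9]
ee_rot: [0.794, -0.608, 0.0, -0.004]
contact_force: [-0.1, 0.2, -1.6]
gripper_width: 23.0
grasp_force: 60.2
```

```bash
python3 - <<'E'
from h import *
s,p,R=fanmeas("after"); print(p.round(1),s["grasp_force"],s["gripper_width"],s["contact_force"].round(1),R.round(3).tolist())
E
```

```text
after 16199 pitch slope deg -0.08 top z at x=0 -23.38 yaw deg 0.52 y0 0.09
[557.  334.6 126.9] 60.154452323913574 23.020199164620823 [-0.1  0.2 -1.6] [[0.261, -0.965, 0.005], [-0.965, -0.261, 0.005], [-0.004, -0.006, -1.0]]
```

```bash
cat >> h.py <<'E'
RF=RT@Rn.from_euler("zy",[-0.52,0.25],degrees=True).as_matrix()
def frep(t):
    """report, and shift/turn in row units to reach TCP target t (sleeve coords) with RF"""
    srep(); s,p,R=now(); print("turn units",(np.degrees(Rn.from_matrix(R.T@RF).as_rotvec())/6).round(3),"shift units",(R.T@(W(*t)-p)/25).round(3))
E
python3 - <<'E'
from h import *
s,p,R=now(); t=W(232,0,-13.4); print(t.round()); plan(p,R,t,RF)
E
```

```text
[481. 161. 239.]
9 rows; rot each [0.045, -0.548, 0.155] 
xyz [[0.65, 0.52, -0.51], [0.63, 0.51, -0.55], [0.6, 0.5, -0.59], [0.58, 0.48, -0.63], [0.55, 0.47, -0.66], [0.52, 0.46, -0.69], [0.48, 0.45, -0.73], [0.45, 0.44, -0.75], [0.41, 0.43, -0.78]]
```

Request:
apply_moves(delta_rot=[[0.02,-0.27,0.08],[0.02,-0.27,0.08],[0.02,-0.27,0.08],[0.02,-0.27,0.08],[0.02,-0.27,0.08],[0.02,-0.27,0.08],[0.02,-0.27,0.08],[0.02,-0.27,0.08],[0.02,-0.27,0.08],[0.02,-0.27,0.08],[0.02,-0.27,0.08],[0.02,-0.27,0.08],[0.02,-0.27,0.08],[0.02,-0.27,0.08],[0.02,-0.27,0.08],[0.02,-0.27,0.08],[0.02,-0.27,0.08],[0.02,-0.27,0.08],[0,0,0],[0,0,0]], xyz=[[0.32,0.26,-0.26],[0.32,0.26,-0.26],[0.32,0.26,-0.27],[0.31,0.25,-0.28],[0.3,0.25,-0.29],[0.3,0.25,-0.3],[0.29,0.24,-0.31],[0.29,0.24,-0.32],[0.28,0.24,-0.33],[0.27,0.23,-0.34],[0.26,0.23,-0.34],[0.26,0.23,-0.35],[0.25,0.23,-0.36],[0.24,0.22,-0.36],[0.23,0.22,-0.37],[0.22,0.22,-0.38],[0.21,0.22,-0.38],[0.2,0.22,-0.39],[0,0,0],[0,0,0]], hand=[1,1,1,1,1,1,1,1,1,1,1,1,1,1,1,1,1,1,1,1])

```text
clock: 13.1
position: [480.2, 160.0, 237.3]
ee_rot: [0.72, -0.646, -0.189, -0.168]
contact_force: [0.4, 0.2, -0.6]
gripper_width: 23.0
grasp_force: 60.1
```

```bash
python3 - <<'E'
from h import *
fanmeas("tilted"); frep((232,0,-13.4))
E
```

```text
tilted 16154 pitch slope deg -0.05 top z at x=0 -23.44 yaw deg 0.59 y0 -0.02
clock 13.2 sleeve TCP [230.8   0.4 -15.3] rot err deg [ 0.21 -0.72  0.24] F(sleeve) [-0.9  0.7 -0.5] w 22.6 g 60.1 q [ 0.31  0.19 -0.15 -0.55 -1.18 -0.  ]
turn units [ 0.035 -0.078 -0.047] shift units [-0.045 -0.015 -0.075]
```

Request:
apply_moves(delta_rot=[[0.04,-0.08,-0.05],[0,0,0],[0,0,0],[0,0,0],[0,0,0],[0,0,0]], xyz=[[-0.05,-0.02,-0.08],[0.4,0,0],[0.4,0,0],[0.4,0,0],[0,0,0],[0,0,0]], hand=[1,1,1,1,1,1])

```text
clock: 13.7
position: [484.0, 134.3, 225.0]
ee_rot: [0.721, -0.644, -0.19, -0.173]
contact_force: [-0.3, -0.0, -0.8]
gripper_width: 22.5
grasp_force: 60.1
```

```bash
python3 - <<'E'
from h import *
frep((202,0,-13.4))
p=eyes.get_image("scene"); a=p["frame"][130:230,260:400]; cv2.imwrite("pics/s2.png",cv2.resize(a,(770,550),interpolation=cv2.INTER_CUBIC)[:,:,::-1])
for n in ("case_mouth","fan_nose"): pass
print("mouth px",proj(p,O),"nose est px",proj(p,W(17,0,0)))
E
```

```text
clock 13.7 sleeve TCP [201.5  -0.6 -12.4] rot err deg [-0.09 -0.22  0.48] F(sleeve) [-0.4  0.3 -0.7] w 22.5 g 60.1 q [ 0.25  0.21 -0.16 -0.56 -1.18  0.07]
turn units [-0.016  0.005 -0.008] shift units [-0.022  0.025  0.038]
mouth px [314.93765997 184.13533922] nose est px [318.94457983 179.82543025]
```

View pics/s2.png

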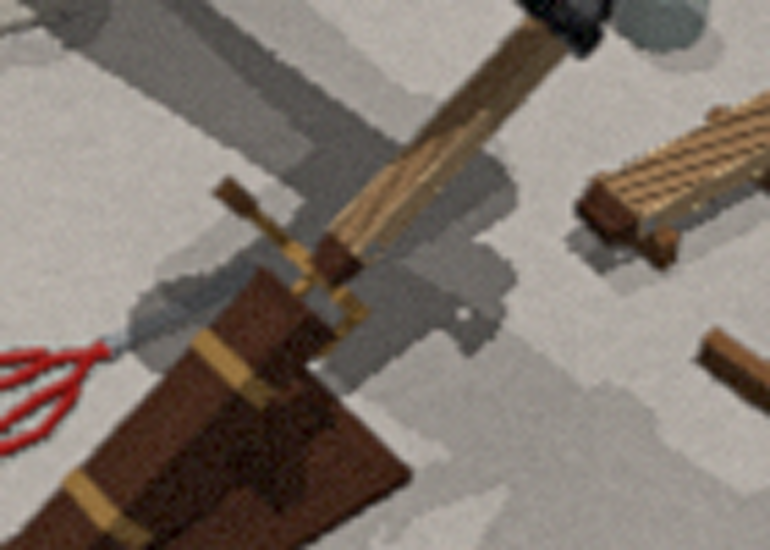

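Request:
apply_moves(delta_rot=[[-0.02,0,0],[0,0,0],[0,0,0],[0,0,0],[0,0,0],[0,0,0],[0,0,0]], xyz=[[0,0.03,0.04],[0.2,0,0],[0.2,0,0],[0.2,0,0],[0.2,0,0],[0.2,0,0],[0,0,0]], hand=[1,1,1,1,1,1,1])

```text
clock: 14.33
position: [485.7, 113.0, 211.7]
ee_rot: [0.721, -0.643, -0.19, -0.173]
contact_force: [0.4, -0.6, -1.1]
gripper_width: 22.8
grasp_force: 60.1
```

```bash
python3 - <<'E'
from h import *
frep((177,0,-13.4))
E
```

```text
clock 14.33 sleeve TCP [ 1.764e+02 -1.000e-01 -1.330e+01] rot err deg [ 0.02 -0.23  0.5 ] F(sleeve) [-1.1 -0.3 -0.6] w 22.8 g 60.1 q [ 0.2   0.23 -0.17 -0.56 -1.18  0.13]
turn units [ 0.004  0.004 -0.003] shift units [-0.025  0.002  0.005]
```

Nose is at x≈-9 with no contact; keep inserting.

Request:
apply_moves(delta_rot=[[0,0,0],[0,0,0],[0,0,0],[0,0,0],[0,0,0]], xyz=[[0.2,0,0],[0.2,0,0],[0.2,0,0],[0.2,0,0],[0,0,0]], hand=[1,1,1,1,1])

```text
clock: 14.75
position: [487.7, 95.8, 201.8]
ee_rot: [0.721, -0.643, -0.19, -0.173]
contact_force: [0.9, -0.5, -0.9]
gripper_width: 23.1
grasp_force: 60.1
```

```bash
python3 - <<'E'
from h import *
frep((157,0,-13.4))
E
```

```text
clock 14.75 sleeve TCP [156.4  -0.3 -13.2] rot err deg [ 0.02 -0.22  0.52] F(sleeve) [-1.  -0.8 -0.5] w 23.1 g 60.1 q [ 0.17  0.24 -0.17 -0.57 -1.18  0.17]
turn units [ 0.003  0.004 -0.001] shift units [-0.022  0.011  0.009]
```

Request:
apply_moves(delta_rot=[[0,0,0],[0,0,0],[0,0,0],[0,0,0],[0,0,0],[0,0,0],[0,0,0],[0,0,0],[0,0,0]], xyz=[[0.3,0.01,0],[0.3,0,0],[0.3,0,0],[0.3,0,0],[0.3,0,0],[0.3,0,0],[0.3,0,0],[0.3,0,0],[0,0,0]], hand=[1,1,1,1,1,1,1,1,1])

```text
clock: 15.5
position: [493.5, 43.7, 171.7]
ee_rot: [0.721, -0.643, -0.191, -0.172]
contact_force: [0.7, 0.0, -0.9]
gripper_width: 23.2
grasp_force: 60.1
```

```bash
python3 - <<'E'
from h import *
frep((97,0,-13.4))
E
```

```text
clock 15.5 sleeve TCP [ 96.   -0.6 -13.1] rot err deg [ 0.03 -0.22  0.48] F(sleeve) [-0.5 -0.7 -0.8] w 23.2 g 60.1 q [ 0.06  0.3  -0.18 -0.57 -1.18  0.3 ]
turn units [ 0.005  0.005 -0.007] shift units [-0.041  0.022  0.013]
```

Request:
apply_moves(delta_rot=[[0,0,0],[0,0,0],[0,0,0],[0,0,0],[0,0,0],[0,0,0],[0,0,0],[0,0,0],[0,0,0]], xyz=[[0.26,0.02,0],[0.26,0,0],[0.26,0,0],[0.26,0,0],[0.26,0,0],[0.26,0,0],[0.26,0,0],[0.26,0,0],[0,0,0]], hand=[1,1,1,1,1,1,1,1,1])

```text
clock: 16.25
position: [498.4, -1.0, 146.0]
ee_rot: [0.721, -0.643, -0.19, -0.173]
contact_force: [-0.1, 0.7, -0.5]
gripper_width: 23.1
grasp_force: 60.1
```

```bash
python3 - <<'E'
from h import *
frep((44,0,-13.4))
E
```

```text
clock 16.25 sleeve TCP [ 44.2  -0.7 -12.8] rot err deg [ 0.02 -0.21  0.5 ] F(sleeve) [ 0.3  0.  -0.8] w 23.1 g 60.1 q [-0.02  0.35 -0.17 -0.56 -1.18  0.39]
turn units [ 0.004  0.006 -0.004] shift units [0.007 0.027 0.023]
```

Request:
apply_moves(delta_rot=[[0,0,0],[0,0,0],[0,0,0],[0,0,0],[0,0,0],[0,0,0],[0,0,0],[0,0,0],[0,0,0],[0,0,0],[0,0,0]], xyz=[[0,0,0],[0,0,0],[0,0,0],[0,0,-0.6],[0,0,-0.8],[0,0,-0.8],[-0.9,0,0],[-0.9,0,0],[0,0,0],[0,0,0],[0,0,0]], hand=[0.25,0.25,0.25,0.25,0.25,0.25,1,1,1,1,1])

```text
clock: 17.17
position: [496.6, 11.6, 216.9]
ee_rot: [0.722, -0.642, -0.19, -0.173]
contact_force: [0.1, 0.1, -0.4]
gripper_width: -0.2
grasp_force: 0.0
```

```bash
python3 - <<'E'
from h import *
srep(); s,p,R=now(); w=eyes.get_image("wrist"); cv2.imwrite("pics/w4.png",w["frame"][:,:,::-1])
C,v,u=cloud(w); Y=((C@R.T+p)-O)@B
t=Y[(Y[:,0]>0)&(Y[:,0]<130)&(abs(Y[:,1])<16)&(abs(Y[:,2]-10)<4)]
print(len(t),np.percentile(t,[1,50,99],axis=0).round(1) if len(t) else "")
E
```

```text
clock 17.17 sleeve TCP [90.6 -0.2 42.2] rot err deg [ 0.   -0.22  0.63] F(sleeve) [-0.1 -0.1 -0.4] w -0.2 g 0.0 q [ 0.    0.27 -0.11 -0.54 -1.3   0.29]
5197 [[  1.4 -12.5   6.2]
 [ 27.2  -0.9   8.6]
 [ 57.1  10.9  10.5]]
```

View pics/w4.png

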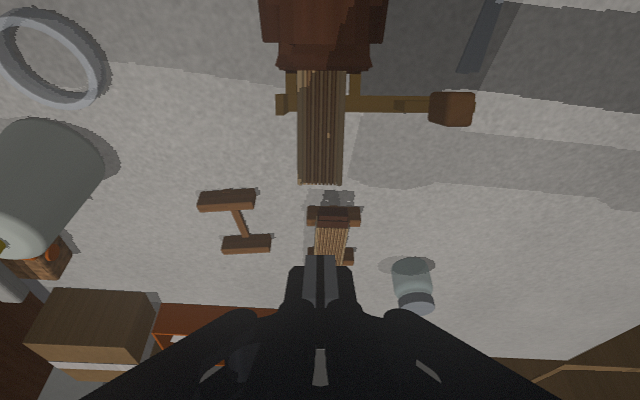

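Request:
apply_moves(delta_rot=[[0,0,-0.08],[0,0,0],[0,0,0],[0,0,0],[0,0,0],[0,0,0],[0,0,0],[0,0,0],[0,0,0],[0,0,0],[0,0,0],[0,0,0]], xyz=[[0,0,0.9],[0,-0.02,0.9],[0,0,0],[0.3,0,0],[0.3,0,0],[0.3,0,0],[0.2,0,0],[0.2,0,0],[0.2,0,0],[0.2,0,0],[0,0,0],[0,0,0]], hand=[1,1,1,1,1,1,1,1,1,1,1,1])

```text
clock: 18.22
position: [499.6, -3.0, 156.7]
ee_rot: [0.724, -0.64, -0.189, -0.174]
contact_force: [0.4, 0.2, 0.5]
gripper_width: -0.1
grasp_force: 0.0
```

```bash
python3 - <<'E'
from h import *
srep()
E
```

```text
clock 18.22 sleeve TCP [47.7 -1.7 -2.5] rot err deg [-0.02 -0.21  1.04] F(sleeve) [ 0.3 -0.4  0.3] w -0.1 g 0.0 q [-0.03  0.34 -0.16 -0.56 -1.2   0.39]
```

Request:
apply_moves(delta_rot=[[0,0,0.16],[0,0,0],[0,0,0],[0,0,0],[0,0,0],[0,0,0],[0,0,0]], xyz=[[0.2,0.05,0],[0.2,0,0],[0.2,0,0],[0.2,0,0],[0.16,0,0],[0,0,0],[0,0,0]], hand=[1,1,1,1,1,1,1])

```text
clock: 18.8
position: [500.6, -23.8, 144.6]
ee_rot: [0.719, -0.646, -0.191, -0.172]
contact_force: [-0.3, -0.3, 0.3]
gripper_width: -0.1
grasp_force: 0.0
```

```bash
python3 - <<'E'
from h import *
srep()
E
```

```text
clock 18.8 sleeve TCP [23.6 -0.5 -2.6] rot err deg [-0.01 -0.2   0.07] F(sleeve) [-0.1  0.3  0.4] w -0.1 g 0.0 q [-0.07  0.37 -0.16 -0.55 -1.2   0.42]
```

Request:
apply_moves(delta_rot=[[0,0,0],[0,0,0],[0,0,0],[0,0,0]], xyz=[[0.1,0,0],[0.1,0,0],[0,0,0],[0,0,0]], hand=[1,1,1,1])

```text
clock: 19.13
position: [501.2, -27.8, 142.5]
ee_rot: [0.719, -0.646, -0.191, -0.172]
contact_force: [-0.5, 1.2, 0.5]
gripper_width: 0.3
grasp_force: 0.4
```

```bash
python3 - <<'E'
from h import *
srep(); s,p,R=now(); w=eyes.get_image("wrist"); cv2.imwrite("pics/w5.png",w["frame"][:,:,::-1])
C,v,u=cloud(w); Y=((C@R.T+p)-O)@B
t=Y[(Y[:,0]>0)&(Y[:,0]<130)&(abs(Y[:,1])<16)&(abs(Y[:,2]-10)<4)]
print(len(t),np.percentile(t,[1,50,99],axis=0).round(1) if len(t) else "")
E
```

```text
clock 19.13 sleeve TCP [19.1 -0.7 -2.4] rot err deg [-0.03 -0.2   0.12] F(sleeve) [ 1.3  0.3 -0.2] w 0.3 g 0.4 q [-0.07  0.37 -0.16 -0.55 -1.2   0.43]
736 [[  5.7 -13.8   6.3]
 [  8.6  -0.6   9.5]
 [ 13.1  12.3  13.9]]
```

View pics/w5.png

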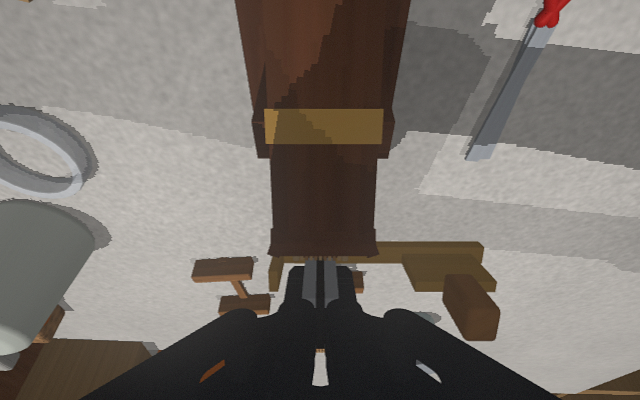

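Request:
apply_moves(delta_rot=[[0,0,0],[0,0,0],[0,0,0],[0,0,0]], xyz=[[0.06,0,0],[0.06,0,0],[0,0,0],[0,0,0]], hand=[1,1,1,1])

```text
clock: 19.52
position: [501.2, -27.9, 142.4]
ee_rot: [0.719, -0.645, -0.193, -0.174]
contact_force: [-1.5, 8.3, 7.9]
gripper_width: -0.1
grasp_force: 5.3
```

```bash
python3 - <<'E'
from h import *
srep()
E
```

```text
clock 19.52 sleeve TCP [18.9 -0.7 -2.4] rot err deg [-0.    0.07  0.19] F(sleeve) [11.3  0.6  2.6] w -0.1 g 5.3 q [-0.08  0.38 -0.15 -0.56 -1.2   0.43]
```

Request:
apply_moves(delta_rot=[[0,0,0],[0,0,0],[0,0,0],[0,0,0],[0,0,0],[0,0,0],[0,0,0],[0,0,0],[0,0,0]], xyz=[[-0.3,0,0],[-0.3,0,0],[0,0,-0.9],[0,0,-0.9],[0,0,-0.9],[0.2,0.8,0],[0.2,0.8,0],[0,0.7,0],[0,0,0]], hand=[1,1,1,1,1,0.25,0.25,0.25,0.25])

```text
clock: 20.27
position: [444.5, -66.0, 202.0]
ee_rot: [0.719, -0.646, -0.191, -0.172]
contact_force: [0.2, -0.4, 0.3]
gripper_width: 32.1
grasp_force: 0.0
```

```bash
python3 - <<'E'
from h import *
srep(); s,p,R=now(); w=eyes.get_image("wrist")
C,v,u=cloud(w); Y=((C@R.T+p)-O)@B
g=Y[(Y[:,2]>35)&(Y[:,2]<46)&(abs(Y[:,0]-16)<20)&(abs(Y[:,1]-56)<12)]; print("tabtop",np.percentile(g,[2,50,98],axis=0).round(1) if len(g) else 0)
t=Y[(Y[:,0]>0)&(Y[:,0]<60)&(abs(Y[:,1])<13)&(abs(Y[:,2]-10)<4)]; print("fan",len(t),np.percentile(t,[1,50,99],axis=0).round(1) if len(t) else "")
print("turn",(np.degrees(Rn.from_matrix(R.T@RT).as_rotvec())/6).round(3),"shift",(R.T@(W(17.8,56.5,22)-p)/25).round(3))
E
```

```text
clock 20.27 sleeve TCP [21.2 59.7 65.2] rot err deg [ 0.03 -0.22  0.02] F(sleeve) [-0.2 -0.2  0.5] w 32.1 g 0.0 q [-0.16  0.25 -0.19 -0.52 -1.32  0.44]
tabtop [[ 9.7 50.7 35.7]
 [15.2 56.1 40.6]
 [22.5 62.  42. ]]
fan 276 [[  3.4 -12.4   6.5]
 [  5.6  -0.6   8.6]
 [  8.   11.1  10.3]]
turn [ 0.005 -0.037  0.003] shift [ 0.128 -0.13   1.728]
```

Request:
apply_moves(delta_rot=[[0,0,0],[0,0,0],[0,0,0],[0,0,0],[0,0,0],[0,0,0],[0,0,0]], xyz=[[0.13,-0.13,0.6],[0,0,0.6],[0,0,0.5],[0,0,0],[0,0,0],[0,0,0],[0,0,0]], hand=[0.25,0.25,0.25,1,1,1,1])

```text
clock: 20.9
position: [448.6, -46.9, 163.0]
ee_rot: [0.719, -0.646, -0.191, -0.172]
contact_force: [-0.5, 2.2, -7.6]
gripper_width: 10.4
grasp_force: 59.2
```

Request:
apply_moves(delta_rot=[[0,0,0],[0,0,0],[0,0,0],[0,0,0],[0,0,0],[0,0,0],[0,0,0],[0,0,0],[0,0,0],[0,0,0],[0,0,0],[0,0,0],[0,0,0]], xyz=[[0,-0.2,0],[0,-0.2,0],[0,-0.2,0],[0,-0.2,0],[0,-0.2,0],[0,-0.2,0],[0,-0.2,0],[0,-0.2,0],[0,-0.2,0],[0,-0.2,0],[0,-0.2,0],[0,0,0],[0,0,0]], hand=[1,1,1,1,1,1,1,1,1,1,1,1,1])

```text
clock: 21.98
position: [501.7, -41.2, 163.0]
ee_rot: [0.719, -0.645, -0.193, -0.171]
contact_force: [-5.6, 2.7, -8.9]
gripper_width: 10.6
grasp_force: 59.1
```

```bash
python3 - <<'E'
from h import *
srep()
E
```

```text
clock 21.98 sleeve TCP [17.8  0.3 22.1] rot err deg [ 0.26 -0.15  0.06] F(sleeve) [-1.6  5.3 -9.3] w 10.6 g 59.1 q [-0.1   0.36 -0.12 -0.54 -1.26  0.42]
```

Request:
apply_moves(delta_rot=[[0,0,0],[0,0,0],[0,0,0]], xyz=[[0,-0.06,0],[0,0,0],[0,0,0]], hand=[1,1,1])

```text
clock: 22.23
position: [501.7, -41.2, 163.1]
ee_rot: [0.719, -0.645, -0.194, -0.17]
contact_force: [-8.2, 1.2, -7.8]
gripper_width: 10.4
grasp_force: 59.2
```

```bash
python3 - <<'E'
from h import *
srep()
E
```

```text
clock 22.23 sleeve TCP [17.8  0.2 22.1] rot err deg [ 0.42 -0.12  0.04] F(sleeve) [-2.1  8.  -7.8] w 10.4 g 59.2 q [-0.1   0.36 -0.12 -0.54 -1.26  0.42]
```

Hard stop: shut. Ease the side load, release, and withdraw along the tool axis.

Request:
apply_moves(delta_rot=[[0,0,0],[0,0,0],[0,0,0],[0,0,0],[0,0,0],[0,0,0],[0,0,0],[0,0,0],[0,0,0]], xyz=[[0,0.1,0],[0,0,0],[0,0,0],[0,0,0],[0,0,-0.5],[0,0,-0.8],[0,0,-0.8],[0,0,-0.8],[0,0,0]], hand=[1,0.3,0.3,0.3,0.3,0.3,0.3,0.3,0.3])

```text
clock: 22.98
position: [509.4, -79.8, 231.5]
ee_rot: [0.72, -0.645, -0.185, -0.174]
contact_force: [1.5, 1.1, 1.0]
gripper_width: 29.9
grasp_force: 0.0
```

```bash
python3 - <<'E'
from h import *
srep(); s,p,R=now(); w=eyes.get_image("wrist"); cv2.imwrite("pics/w6.png",w["frame"][:,:,::-1])
C,v,u=cloud(w); Y=((C@R.T+p)-O)@B
g=Y[(Y[:,2]>35)&(Y[:,2]<46)&(abs(Y[:,0]-16)<20)&(abs(Y[:,1])<12)]; print("tabtop",np.percentile(g,[2,50,98],axis=0).round(1) if len(g) else 0)
E
```

```text
clock 22.98 sleeve TCP [ 18.1  -3.3 101. ] rot err deg [-0.59 -0.54  0.38] F(sleeve) [ 1.3 -1.7  0.4] w 29.9 g 0.0 q [-0.16  0.32 -0.01 -0.5  -1.41  0.39]
tabtop [[ 9.8 -5.2 35.7]
 [15.5 -0.  40.6]
 [23.1  5.7 42. ]]
```

View pics/w6.png

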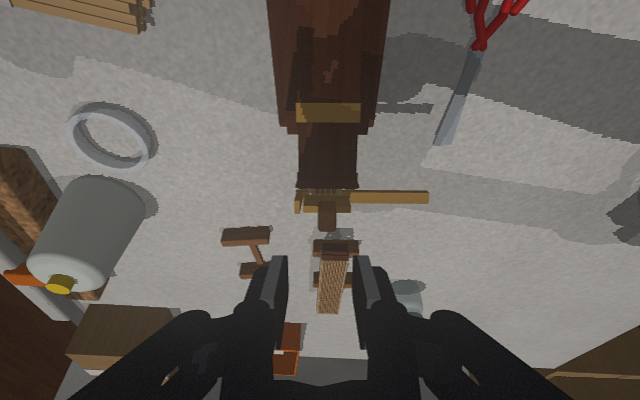

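The picture shows the shutter plate and tab at about (327, 210), centred across the mouth. The fan is inside the case, and the gripper is clear of everything.

```bash
python3 -c "
from h import *
srep(); print(arm.job_done())"
```

```text
clock 23.03 sleeve TCP [18.3 -2.4 98.6] rot err deg [-0.45 -0.39  0.28] F(sleeve) [-0.  -0.4 -0.1] w 29.8 g 0.0 q [-0.16  0.32 -0.01 -0.51 -1.41  0.39]
the job is handed in; nothing more can be done
None
```

I opened the shutter fully, slid the narrower fan into the case rivet end first and pushed it home against the bottom, then closed the shutter across its end; the job is handed in at about 23 s, and the verdict wasn't shown.

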